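Close and lock the purifier's filter dock

TASK

Close up the water purifier's filter dock after a cartridge change: first push the white cartridge fully home in its cradle, then draw the yellow-headed locking pin up out of its bore and park it upright in the blue notch at the dock's side, collar resting on the notch. Then swing the steel strap shut over the cartridge, and last press the strap's red captive knob down and turn it clockwise as far as it goes, so that it stays down when you let go. Leave the two tumblers, the blue stopper and the dipper where they stand.

Things in the scene. Friction and masses are not known exactly. Their poses are not given: they have to be found in the camera images.
- dock: fixed filter dock: white base plate 155 x 205 x 12 mm; origin on the counter (plate x -80..75, y -100..105 mm); x away from the robot at yaw 0, y left, z up. Grey rear rail with the bore (x 27..67, y -90..62, top z 52), blue notch block at its left end, front boss with T-slot (x -73..-37, y 1..39, top z 61), cartridge cradle along y between them, end wall at y -66
- cartridge (a joint): how far the cartridge stands out of its home place, m, towards the dock's +y; 0 = fully home, at most 0.04; a sliding cartridge with about 2.5 N of friction
- cartridge_end (a point): centre of the flat white end face, rimmed by a green band (facing the dock's +y) of the lying white cartridge, a cylinder 48 mm in diameter and 115 mm long; centre line 37 mm and top 61 mm above the counter; push here towards the dock's -y
- pin: loose steel locking pin, upright; origin at its foot centre, z along it: shank 10 mm diameter, collar 24 mm diameter at z 36..42 mm, shank up to 80 mm, yellow round head 18 mm diameter at z 80..108 mm. In bore or notch the collar rests on the top, the foot 36 mm below the mouth; in the bore it blocks the strap
- pin_head (a point): middle of the pin's yellow head, 94 mm above its foot; at the start the open strap lies close beside the shank, below the head, with its knob some 50 mm away along the strap, so grip across the strap (fingers along the dock's x)
- bore (a point): centre of the mouth of the pin's bore, 12 mm diameter, in the top of the rear rail, 52 mm above the counter; the pin must be lifted 36 mm to come clear
- notch (a point): where the pin's axis belongs in the blue notch, at the height of the notch's top (52 mm above the counter): a U-slot 16 mm wide (dock x), 40 mm deep, its back wall 8 mm to the dock's -y of this point, open above and to the dock's +y; the arms end 19 mm to the +y
- strap (a joint): angle of the steel strap about its upright pivot, rad; 0 = shut (it points to the dock's -x, across the cartridge, to a firm stop); grows counterclockwise seen from above; open at the start (1.86 to 2.15, pointing to the dock's -y and somewhat to +x); stays where it is left
- pivot (a point): the strap's pivot axis, at the height of the strap's top (84 mm above the counter); a bolt head 16 mm wide stands 6 mm higher
- strap_mid (a point): middle of the strap's width and height, 70 mm from the pivot; point x points along the strap towards the pivot. The strap is a steel bar 22 mm wide and 14 mm high (z 70..84 mm above the counter), reaching 120 mm from the pivot, with the knob 110 mm from the pivot; push its side
- boss (a point): centre of the T-slot on the boss top (61 mm above the counter), straight under the knob when the strap is shut; the slot runs along the dock's x
- plunger (a joint): how far the red knob is pressed down, m: 0 = up, 0.016 = bottom; a spring lifts it (3 to 7 N). With the strap shut and the knob near turn 0 its T-head (24 x 7 x 4 mm) drops through the slot; only pressed beyond 0.011 can it turn beneath the slot's plates, which then hold it down at about 0.011. Turned first, it cannot go down
- knob (a joint): turn of the red knob, rad, clockwise from above; 0 = grip bar in line with the strap, 1.35 = end stop
- knob_grip (a point): middle of the red knob's grip bar, 38 mm long (point x), 10 mm wide (point y), 26 mm high, 121 mm above the counter when up; a 24 mm round hub, 8 mm thick, is beneath the bar
- tumbler_a: glass tumbler, 72 mm wide, 110 mm high; origin at the centre of its foot; leave it
- tumbler_b: another such glass tumbler; leave it
- stopper: blue bottle stopper, 40 mm wide, 38 mm high; origin at the centre of its foot; leave it
- dipper: steel dipper: a bowl 84 mm wide and 50 mm high (origin beneath it), handle 205 mm long towards its -x; leave it
- cup_rack: red plastic cup rack, fixed, 200 x 150 mm, 130 mm high with a cup on it; origin beneath its middle

How it is judged:
By the outcome, as a careful person would: the job done as asked, in the order asked, and still so for the second after the job is handed in, with the robot touching nothing.
It also fails if it takes over 72 s, if anything falls off the work surface, if the arm or the gripper's body presses on something with over 40 N, if the wrist force passes 120 N, or if a joint passes its speed limit or range.

ROBOT

A 6-joint arm with a two-finger parallel gripper is mounted at the origin on the work surface. World frame = base frame: x ahead of the robot, y to its left, z up, the work surface at z = 0. Lengths are in m, angles in degrees, forces in N, time in s.
With the tool pointing down it reaches from about 0.4 to 0.825 m from the base axis. Payload 7 kg.
Tool frame: the origin (TCP) lies at the very end of the fingers, on their centre line; the grasp point (between the pads) lies 19 mm behind it; z points along the fingers, y is the line along which they close (so a half turn about z gives the same grasp; the last joint's range is limited). The gripper opens to 88 mm and grips with 3 to 60 N. Pads are 19 mm wide; open, the fingers measure 130 mm over their backs; the gripper's body (78 mm by 193 mm) begins 47 mm behind the grasp point.
Start: joints at [-49.039, 20.546, 0.682, 0, -70.136, -16.507], TCP at [0.279, -0.614, 0.227] pointing down, gripper open.
Joint ranges: [-176.03, 176.03], [-82.01, 121.73], [-58.28, 71.71], [-173.87, 95.51], [-174.79, -0.11], [-173.66, 173.66]. Speed limits (degrees/s): [136.94, 136.94, 172.46, 180, 180, 180].

INTERFACE

Orientations are given as [roll, pitch, yaw] about the fixed x, y, z axes, in that order (R = Rz(yaw) Ry(pitch) Rx(roll)).
In Python, from plant import r gives the robot as it stands. The module is installed in compiled form; this text tells all that it offers.
- The arm moves only by the tool jog_arm, never from a script. Its arguments are lists of equal length, an entry for each row: "travel": the shift along the tool's x, y, z each as a share of 50 cm, from -1 to 1, a list of three; "dr": the turn, a rotation vector about the tool's x, y, z each as a share of 360 degrees, from -1 to 1, a list of three; "claw": the opening, from 0 (shut) to 1 (fully open). A call has exactly 10 rows; each row is the pose to reach, as a shift and turn from the pose commanded when the call began, along the tool's axes at that moment, turning the shorter way round; what a row does not reach only later rows make up. A row lasts 1/8 s, in which the tool goes at most 62.5 mm and 10.7 degrees, less where a joint would pass 70% of its speed; a pose out of reach is approached as far as the arm can. A call with a number of a shift or a turn outside -1 to 1 is refused whole. A call with a gripper value outside its range is refused whole. The fingers move at their own pace and stop on an object; "newtons" is the grip in N (left out, the last holds). Time passes only in rows, so rows that repeat a pose let the fingers close, or fill a call up. It gives the time, the measured TCP pose, the force, the opening and the grip force at its end, in the units of the state.
- r.get_state(): the state, without advancing time (a new reading comes with each control period).
- r.capture(name): name is "scene" or "top" or "wrist"; returns a dict with "pixels" (384x512x3 uint8, red, green, blue), "range_z" (384x512 float32, m along the optical axis (not along the pixel's ray), 0 where there is no reading), "fx", "fy", "cx", "cy" (pixels), "position" and "attitude" of the camera in the world; the wrist camera has in their place "hand_eye" (4x4, takes a point from camera to tool coordinates, whose origin is the TCP and whose axes are the flange's). Camera axes: x right, y up, looking along -z (the intrinsics and any distortion apply to the point x, -y, -z); pixel columns grow to the right and rows downward; lengths in m; the calibration is good to about 2 mm. A picture is of the moment at which its call begins: read the wrist's pose just before it.
- r.close_job(): hands the job in; it is judged then, once.
Trained networks look in the newest picture that a camera, given by its name, has taken for a name from the list of things; names that differ only in an ending like _2 or _b are one class to them, and where a whole thing is asked for, a point or a joint stands for the part that bears it (a point fixed in the world has none). Each returns a list of dicts, best first, with "conf" (0 to 1); they miss things now and then, are a little off and sometimes report something else, mostly with a low value. They report only what shows in the picture. A call takes as long as a camera call.
- r.boxes_of(name, camera): "extent" ([left, top, right, bottom] in pixels, round what is visible of it).
- r.regions_of(name, camera): "pixels" (384x512 bool, what is visible of it) and "extent" ([left, top, right, bottom] in pixels, round what is visible of it).
- r.tip_of(name, camera): "at" ([column, row] in pixels: a listed point, or the origin of a listed thing).
The state is a dict: "time_s": time; "joints": joint angles; "qd": joint speeds; "joint_torque": joint torques, N m; "tcp_pos": TCP position; "eef_rot": TCP orientation; "contact_force": force on the tool from outside, world axes, zero at the start; "moment": the same for the moment, N m; "gripper_width": finger opening in m; "gripper_force": force on a finger pad.
Only numpy, scipy, OpenCV 4.12 (cv2) and the standard library are available. Lean on these libraries where they do the work, as an engineer would, in place of code of your own. Each camera call takes 0.05 s, during which the arm holds its last target. There are 200 camera calls.

## Working session

There is one attempt and no reset: what is moved stays moved. The work goes in short steps, Python scripts to look and compute and a tool call to move; the robot and the scene stay as the last step left them, time stands still between calls to the robot, and variables do not carry over. Pictures are saved under pics/ and viewed, at most 10 in all, crops included, and the job is handed in when it is done.

Besides the shell and the picture viewer there is one more tool, called after ">>>" by a JSON object that holds its "method" and its "body". jog_arm: Moves the arm, as the interface text tells. Its arguments: {"type":"object","properties":{"travel":{"type":"array"},"dr":{"type":"array"},"claw":{"type":"array"},"newtons":{"type":"number"}},"required":["travel","dr","claw"]}

```bash
mkdir -p pics; cat > h.py <<'E'
import numpy as np, cv2
from scipy.spatial.transform import Rotation as R
from plant import r
def cam(name):
    s=r.get_state(); c=r.capture(name)
    if name=='wrist':
        T=np.eye(4);T[:3,:3]=R.from_euler('xyz',s['eef_rot'],degrees=True).as_matrix();T[:3,3]=s['tcp_pos'];c['T']=T@np.array(c['hand_eye'])
    else:
        T=np.eye(4);a=np.array(c['attitude'],float)
        c['a']=a
        if a.shape==(3,3):T[:3,:3]=a
        elif a.size==3:T[:3,:3]=R.from_euler('xyz',a,degrees=True).as_matrix()
        else: raise Exception(str(a))
        T[:3,3]=c['position'];c['T']=T
    return c
def ray(c,u,v):
    d=np.array([(u-c['cx'])/c['fx'],-(v-c['cy'])/c['fy'],-1.0])
    return c['T'][:3,3],c['T'][:3,:3]@d
def at_z(c,uv,z):
    o,d=ray(c,*uv); return o+d*(z-o[2])/d[2]
def at_d(c,uv):
    u,v=int(round(uv[0])),int(round(uv[1]));p=c['range_z'][max(0,v-1):v+2,max(0,u-1):u+2];p=p[p>0]
    o,d=ray(c,*uv); return o+d*(np.median(p) if p.size else np.nan)
def save(c,n): cv2.imwrite('pics/'+n,c['pixels'][:,:,::-1])
E
python3 - <<'E'
from h import *
np.set_printoptions(precision=4,suppress=True)
print(r.get_state())
ims=[]
for n in ['scene','top']:
    c=cam(n); save(c,n+'0.png'); print(n,c['position'],c['attitude'],c['fx'],{k for k in c})
    for t,z in [('cartridge_end',.037),('pin_head',.094+.016),('bore',.052),('notch',.052),('pivot',.084),('strap_mid',.077),('boss',.061),('knob_grip',.121),('dock',0),('tumbler_a',0),('stopper',0),('dipper',0),('cup_rack',0)]:
        for q in r.tip_of(t,n)[:2]:
            print(t,round(q['conf'],2),np.round(q['at'],1),at_z(c,q['at'],z),at_d(c,q['at']))
E
```

```text
{'time_s': 0.0, 'joints': array([-49.0387,  20.592 ,   0.6346,  -0.0211, -70.1359, -16.5062]), 'qd': array([-0.0101,  0.1366, -0.0144, -0.0415, -0.1009, -0.0608]), 'joint_torque': array([  0.0006, -58.2728,  29.3045,   6.9972,   0.0068,  -0.0001]), 'tcp_pos': array([ 0.2792, -0.614 ,  0.2256]), 'eef_rot': array([ 179.9048,   -0.0075, -155.5521]), 'contact_force': array([0.0811, 0.447 , 0.0212]), 'moment': array([-0.012 ,  0.0325,  0.0313]), 'gripper_force': 0.0, 'gripper_width': 0.08728075253301996}
scene [ 1.1809 -0.5866  1.3422] [35.0688 -0.2984 45.7426] 489.2543434595849 {'pixels', 'range_z', 'fx', 'attitude', 'T', 'position', 'a', 'fy', 'cx', 'cy'}
cartridge_end 0.79 [260.3 202.9] [0.545  0.0381 0.037 ] [0.5574 0.0258 0.0626]
pin_head 0.53 [247.  218.4] [ 0.5931 -0.0644  0.11  ] [ 0.5977 -0.0685  0.1197]
pin_head 0.37 [239.5 194. ] [ 0.512  -0.0198  0.11  ] [0.4855 0.0026 0.0612]
bore 0.97 [248.5 227.6] [ 0.5931 -0.0596  0.052 ] [ 0.5948 -0.0611  0.0558]
notch 0.89 [273.1 207.3] [0.5926 0.0483 0.052 ] [0.5875 0.0538 0.0408]
pivot 0.68 [258.2 214.3] [ 0.5937 -0.0185  0.084 ] [ 0.5
[... 1989 characters left out ...]
463 -0.1079  0.134 ]
knob_grip 0.34 [295.7 191.5] [ 0.574  -0.0641  0.121 ] [ 0.5825 -0.0707  0.0533]
dock 0.64 [280.3 203.8] [ 0.552  -0.0307  0.    ] [ 0.5463 -0.0271  0.0612]
dock 0.32 [253.  201.6] [0.5574 0.0497 0.    ] [0.5515 0.0491 0.0609]
tumbler_a 0.77 [403.1 232.8] [ 0.4723 -0.3881  0.    ] [ 0.4696 -0.3491  0.1076]
tumbler_a 0.63 [400.2 162.6] [ 0.6797 -0.3854  0.    ] [ 0.6636 -0.3565  0.0802]
stopper 0.56 [168.8 253.3] [0.4029 0.2925 0.    ] [0.4041 0.2845 0.0376]
stopper 0.5 [253.4 201.4] [0.558  0.0485 0.    ] [0.5522 0.048  0.0594]
dipper 0.92 [190.4 137.2] [0.7493 0.2407 0.    ] [0.7482 0.24   0.0043]
cup_rack 0.57 [112.6 221.6] [0.4926 0.4617 0.    ] [0.492  0.4564 0.015 ]
```

```bash
python3 -c "
import cv2,numpy as np
a=cv2.imread('pics/scene0.png');b=cv2.imread('pics/top0.png')
cv2.imwrite('pics/a.png',cv2.resize(a,(800,600)));cv2.imwrite('pics/b.png',cv2.resize(b,(800,600)))"
```

```text
(no output)
```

View pics/a.png

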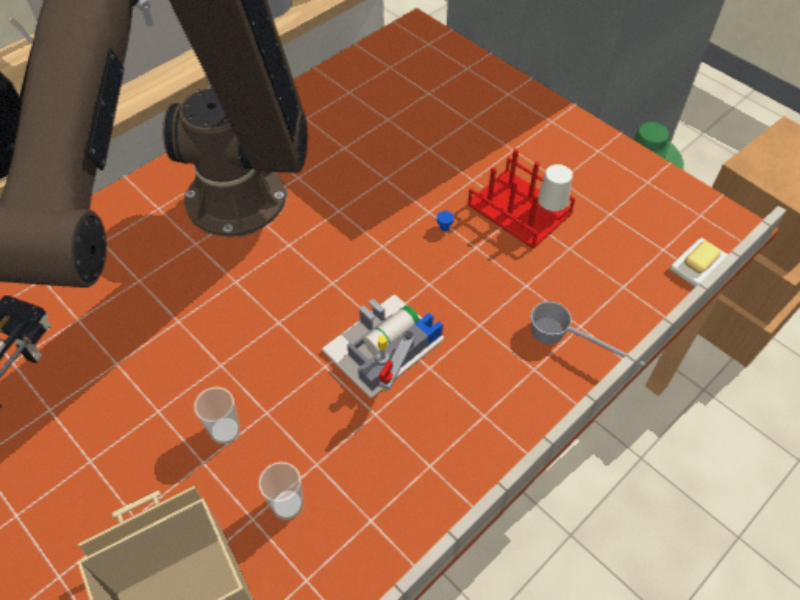

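View pics/b.png

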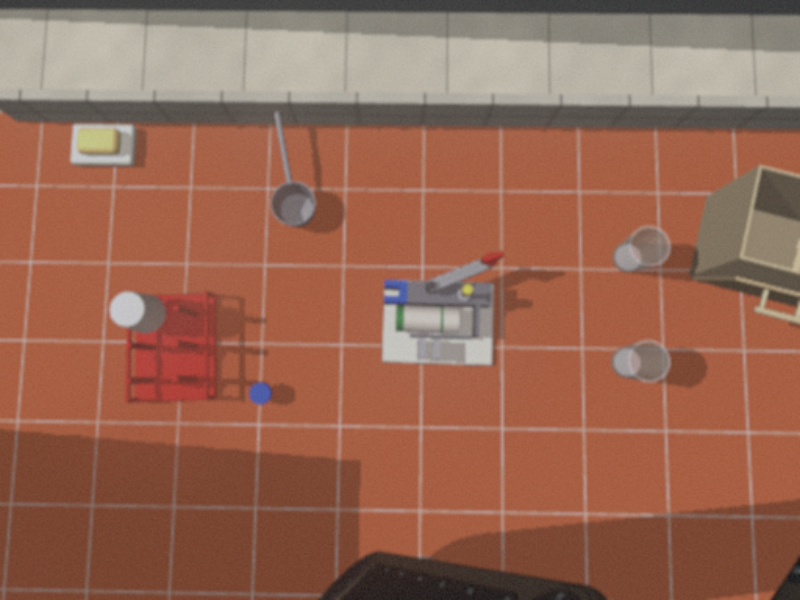

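The scene picture shows the dock near the middle (top view px ~ (440,322) of 800x600), yaw about 0. The strap is open to the right and rear with the red knob at (490,258), the pin at (467,290), the notch at (396,291) and the green cartridge end at (400,318). I'll move above the dock to look more closely.

>>> {"method": "jog_arm", "body": {"travel": [[-0.96,0.83,-0.17],[-0.96,0.83,-0.17],[-0.96,0.83,-0.17],[-0.96,0.83,-0.17],[-0.96,0.83,-0.17],[-0.96,0.83,-0.17],[-0.96,0.83,-0.17],[-0.96,0.83,-0.17],[-0.96,0.83,-0.17],[-0.96,0.83,-0.17]], "dr": [[0,0,-0.182],[0,0,-0.182],[0,0,-0.182],[0,0,-0.182],[0,0,-0.182],[0,0,-0.182],[0,0,-0.182],[0,0,-0.182],[0,0,-0.182],[0,0,-0.182]], "claw": [0,0,0,0,0,0,0,0,0,0]}}

```text
time_s: 2.65
tcp_pos: [0.5387, -0.0496, 0.3103]
eef_rot: [-179.9, 0.0, -90.0]
contact_force: [1.3, -0.8, 0.6]
gripper_width: 0.0006
gripper_force: 0.0
```

```bash
cat > look.py <<'E'
from h import *
import sys
np.set_printoptions(precision=4,suppress=True)
s=r.get_state();print(s['time_s'],s['tcp_pos'],s['eef_rot'],s['joints'],s['contact_force'],s['gripper_width'])
Z={'cartridge_end':.037,'pin_head':.110,'bore':.052,'notch':.052,'pivot':.084,'strap_mid':.077,'boss':.061,'knob_grip':.121,'dock':0}
def look(cs=('wrist',),save_as=None,names=Z):
    for n in cs:
        c=cam(n); print(n,c['T'][:3,3])
        if save_as: cv2.imwrite(f'pics/{save_as}_{n}.png',cv2.resize(c['pixels'][:,:,::-1],(800,600)))
        for t in names:
            for q in r.tip_of(t,n)[:2]: print(t,round(q['conf'],2),np.round(q['at'],1),at_z(c,q['at'],Z[t]),at_d(c,q['at']))
    return c
if __name__=='__main__': look(save_as=sys.argv[1])
E
python3 look.py w1
```

```text
2.65 [ 0.5387 -0.0496  0.3103] [-179.9429    0.008   -90.0058] [ 15.5082   5.246   -8.4222   0.0078 -76.2747 -15.5158] [ 1.3027 -0.8006  0.6391] 0.0005584611969597725
wrist [ 0.5384 -0.1282  0.467 ]
cartridge_end 0.84 [251.6 227.5] [0.547  0.0463 0.037 ] [0.5465 0.0371 0.0596]
pin_head 0.67 [206.3 149.5] [ 0.5928 -0.0719  0.11  ] [ 0.5908 -0.074   0.123 ]
pin_head 0.43 [216.2 141.8] [ 0.5821 -0.08    0.11  ] [ 0.5865 -0.0752  0.0741]
bore 0.72 [215.3 143.4] [ 0.5903 -0.0702  0.052 ] [ 0.5835 -0.0778  0.1063]
notch 0.16 [179.8 140.3] [ 0.6334 -0.074   0.052 ] [ 0.6265 -0.078   0.0823]
pivot 0.82 [204.6 196.3] [ 0.6013 -0.0124  0.084 ] [ 0.6006 -0.0137  0.0883]
strap_mid 0.81 [181.6 141.2] [ 0.6257 -0.0763  0.077 ] [ 0.6244 -0.0771  0.083 ]
boss 0.96 [297.7 188.9] [ 0.4888 -0.015   0.061 ] [ 0.4827 -0.001   0.0107]
knob_grip 0.84 [150.1 104.6] [ 0.6446 -0.1181  0.121 ] [ 0.6416 -0.1184  0.1308]
knob_grip 0.68 [297.2 190. ] [ 0.4967 -0.0305  0.121 ] [0.4834 0.0006 0.011 ]
dock 0.73 [251.3 165.4] [ 0.5475 -0.0322  0.    ] [ 0.5464 -0.0444  0.0593]
```

View pics/w1_wrist.png

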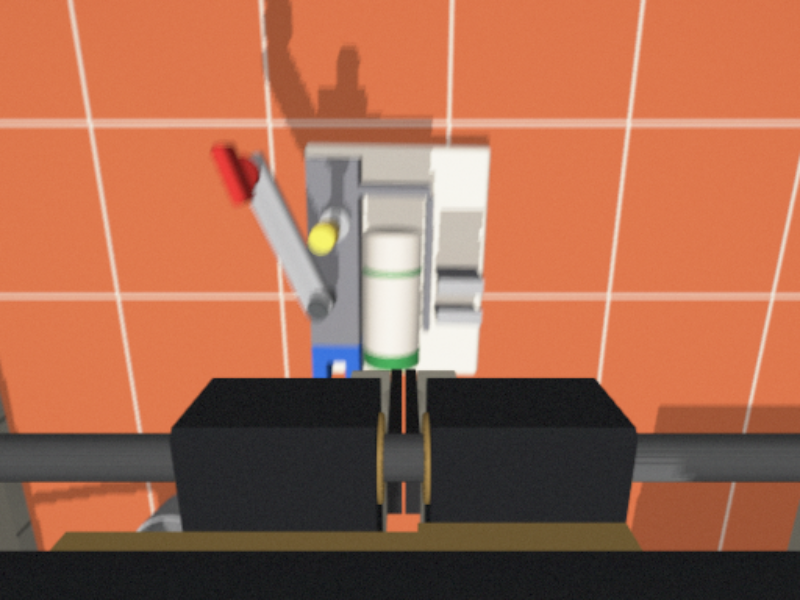

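Wrist view: the red knob is at (232,175), the strap runs to the pivot at (318,303), the yellow pin head is at (322,237), the boss slot at (460,297), the green cartridge end at (390,360), and the plate corners at (307,145) and (489,147). Next I'll fit the dock pose.

```bash
python3 - <<'E'
from h import *
np.set_printoptions(precision=4,suppress=True)
c=cam('wrist')
for n,p,z in [('TL',(307,145),.012),('TR',(489,147),.012),('BR',(476,374),.012),('slot',(460,297),.061),('railTL',(306,156),.052),('railTR',(360,158),.052),('railBL',(313,346),.052),('railBR',(361,346),.052),('greenL',(362,358),.037),('greenR',(420,358),.037),('cartTL',(364,235),.037),('cartTR',(421,235),.037),('band2L',(363,272),.037),('band2R',(421,272),.037)]:
    print(n,at_z(c,np.array(p)*.64,z),at_d(c,np.array(p)*.64))
g=cv2.cvtColor(c['pixels'],cv2.COLOR_RGB2HSV)
for n,lo,hi in [('yellow',(22,120,120),(35,255,255)),('blue',(105,150,60),(130,255,255)),('green',(55,100,40),(85,255,255))]:
    m=cv2.inRange(g,lo,hi);v,u=np.nonzero(m)
    P=np.array([at_d(c,(a,b)) for a,b in zip(u,v)]);P=P[np.isfinite(P[:,0])]
    print(n,len(P),P.min(0),np.median(P,0),P.max(0))
    if n=='yellow': print(cv2.minEnclosingCircle(np.c_[u,v].astype(np.float32)), at_z(c,(u.mean(),v.mean()),.11))
    
E
```

```text
TL [ 0.6157 -0.1328  0.012 ] [ 0.6166 -0.1328  0.0068]
TR [ 0.4662 -0.1308  0.012 ] [ 0.4641 -0.1308 -0.0014]
BR [0.4694 0.0718 0.012 ] [ 0.4675  0.0774 -0.0006]
slot [ 0.4919 -0.0167  0.061 ] [ 0.4864 -0.0028  0.0118]
railTL [ 0.61   -0.1248  0.052 ] [ 0.6171 -0.1241  0.0112]
railTR [ 0.5694 -0.1232  0.052 ] [ 0.5725 -0.1224  0.0113]
railBL [0.6126 0.028  0.052 ] [0.6129 0.0285 0.0508]
railBR [0.5725 0.0282 0.052 ] [0.5753 0.0408 0.0192]
greenL [0.5732 0.0451 0.037 ] [0.5747 0.0524 0.0194]
greenR [0.5226 0.0453 0.037 ] [0.5217 0.056  0.0109]
cartTL [ 0.5689 -0.0626  0.037 ] [ 0.5683 -0.0639  0.0452]
cartTR [ 0.5225 -0.0624  0.037 ] [ 0.5226 -0.0628  0.0392]
band2L [ 0.5704 -0.0317  0.037 ] [ 0.5701 -0.0328  0.0415]
band2R [ 0.5223 -0.0316  0.037 ] [ 0.5214 -0.0258  0.0122]
yellow 292 [ 0.5825 -0.0819  0.0746] [ 0.5899 -0.0747  0.1222] [ 0.6044 -0.0652  0.1235]
((206.70689392089844, 151.29310607910156), 10.410606384277344) [ 0.5914 -0.0731  0.11  ]
blue 490 [0.5746 0.0291 0.0176] [0.5965 0.0405 0.0507] [0.6139 0.066  0.0522]
green 376 [ 0.5244 -0.0628  0.0418] [0.5464 0.0387 0.0575] [0.5693 0.0475 0.3088]
```

>>> {"method": "jog_arm", "body": {"travel": [[-0.27,-0.015,0],[-0.27,-0.015,0],[-0.27,-0.015,0.2],[-0.27,-0.015,0.554],[-0.27,-0.015,0.554],[-0.27,-0.015,0.554],[-0.27,-0.015,0.554],[-0.27,-0.015,0.554],[-0.27,-0.015,0.554],[-0.27,-0.015,0.554]], "dr": [[0,0,0],[0,0,0],[0,0,0],[0,0,0],[0,0,0],[0,0,0],[0,0,0],[0,0,0],[0,0,0],[0,0,0]], "claw": [0,0,0,0,0,0,0,0,0,0]}}

```text
time_s: 4.45
tcp_pos: [0.547, 0.0838, 0.0344]
eef_rot: [-179.8, 0.1, -90.0]
contact_force: [0.4, -0.3, -0.7]
gripper_width: 0.0006
gripper_force: 0.0
```

```bash
python3 - <<'E'
from look import *
c=look(('wrist',),'w2',['notch','bore'])
c=cam('top');cv2.imwrite('pics/top2.png',cv2.resize(c['pixels'][130:250,200:360,::-1],(800,600),interpolation=cv2.INTER_CUBIC))
E
```

```text
4.45 [0.547  0.0838 0.0344] [-179.8323    0.0815  -90.0301] [ 28.9927  20.713  -28.1472   0.0154 -40.9536 -29.0345] [ 0.3592 -0.3444 -0.6581] 0.0006354158716010087
wrist [0.5463 0.005  0.1909]
notch 0.59 [146.7 202.5] [0.5945 0.05   0.052 ] [0.6037 0.0585 0.0255]
notch 0.4 [249.7 189.3] [0.5501 0.0441 0.052 ] [0.5499 0.0419 0.0599]
```

View pics/w2_wrist.png

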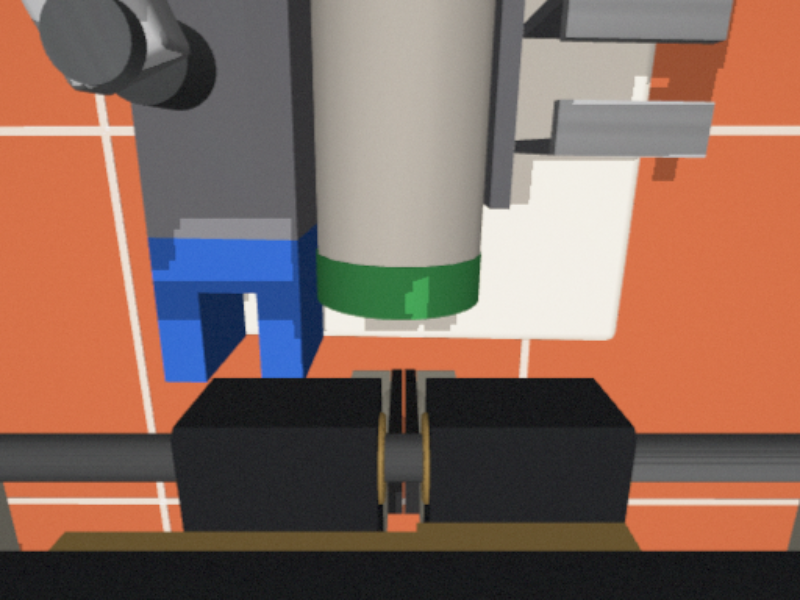

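Wrist view: the U-slot back corners are at (198,292) and (258,292), and its arm ends lie near row 380. The boss slot plate edges are at rows 40 and 100 around column 640, the bolt at about (90,42), and the cartridge is ahead of the fingers with its green end at row ~315.

```bash
python3 - <<'E'
from h import *
np.set_printoptions(precision=4,suppress=True)
c=cam('wrist')
for n,p,z in [('nbL',(198,292),.052),('nbR',(258,292),.052),('armLL',(165,382),.052),('armLR',(207,382),.052),('armRL',(262,379),.052),('armRR',(306,379),.052),('blueTL',(150,238),.052),('blueTR',(300,238),.052),('bolt',(90,42),.090),('P1L',(555,100),.061),('P1R',(713,100),.061),('P2L',(563,38),.061),('P2R',(728,38),.061),('P1bL',(557,155),.061),('P1bR',(707,155),.061),('endbot',(400,318),.03),('cartL',(317,260),.037),('cartR',(481,260),.037)]:
    print(n,at_z(c,np.array(p)*.64,z),at_d(c,np.array(p)*.64))
E
```

```text
nbL [0.6013 0.0426 0.052 ] [0.602  0.043  0.0503]
nbR [0.5851 0.0426 0.052 ] [0.5855 0.043  0.0505]
armLL [0.6137 0.0691 0.052 ] [0.6142 0.0696 0.0509]
armLR [0.6018 0.0691 0.052 ] [ 0.6233  0.0938 -0.0011]
armRL [0.586  0.0682 0.052 ] [0.571  0.0445 0.1037]
armRR [0.5735 0.0682 0.052 ] [0.5631 0.0445 0.1038]
blueTL [0.6122 0.0279 0.052 ] [0.613  0.0282 0.0504]
blueTR [0.5729 0.0279 0.052 ] [0.575  0.0297 0.0414]
bolt [ 0.5995 -0.0123  0.09  ] [ 0.6003 -0.0125  0.0885]
P1L [ 0.5112 -0.0051  0.061 ] [ 0.5103 -0.0054  0.0575]
P1R [ 0.4752 -0.0051  0.061 ] [ 0.4411 -0.0099 -0.0013]
P2L [ 0.5105 -0.0179  0.061 ] [ 0.5098 -0.0183  0.0587]
P2R [ 0.4741 -0.0179  0.061 ] [ 0.4392 -0.029  -0.0018]
P1bL [0.5097 0.0069 0.061 ] [0.5093 0.0069 0.0594]
P1bR [0.4746 0.007  0.061 ] [ 0.4402  0.0079 -0.0014]
endbot [0.5469 0.0572 0.03  ] [0.5467 0.0476 0.0595]
cartL [0.5712 0.0369 0.037 ] [0.5694 0.0347 0.0476]
cartR [0.5229 0.037  0.037 ] [0.5191 0.0424 0.0112]
```

>>> {"method": "jog_arm", "body": {"travel": [[0.03,0,0],[0.05,0,0],[0.06,0,0],[0.07,0,0],[0.08,0,0],[0.09,0,0],[0.1,0,0],[0.105,0,0],[0.11,0,0],[0.11,0,0]], "dr": [[0,0,0],[0,0,0],[0,0,0],[0,0,0],[0,0,0],[0,0,0],[0,0,0],[0,0,0],[0,0,0],[0,0,0]], "claw": [0,0,0,0,0,0,0,0,0,0]}}

```text
time_s: 5.95
tcp_pos: [0.5458, 0.0334, 0.0326]
eef_rot: [-179.9, 0.4, -90.1]
contact_force: [-13.3, 35.5, 3.6]
gripper_width: 0.0003
gripper_force: 17.5
```

```bash
python3 - <<'E'
from look import *
c=look(('wrist',),'w3',[])
E
```

```text
5.95 [0.5458 0.0334 0.0326] [-179.9007    0.3737  -90.0903] [ 23.8171  20.391  -28.8384  -0.4638 -40.5294 -23.5557] [-13.3373  35.5422   3.5673] 0.00028611774193246036
wrist [ 0.5452 -0.0461  0.1887]
```

View pics/w3_wrist.png

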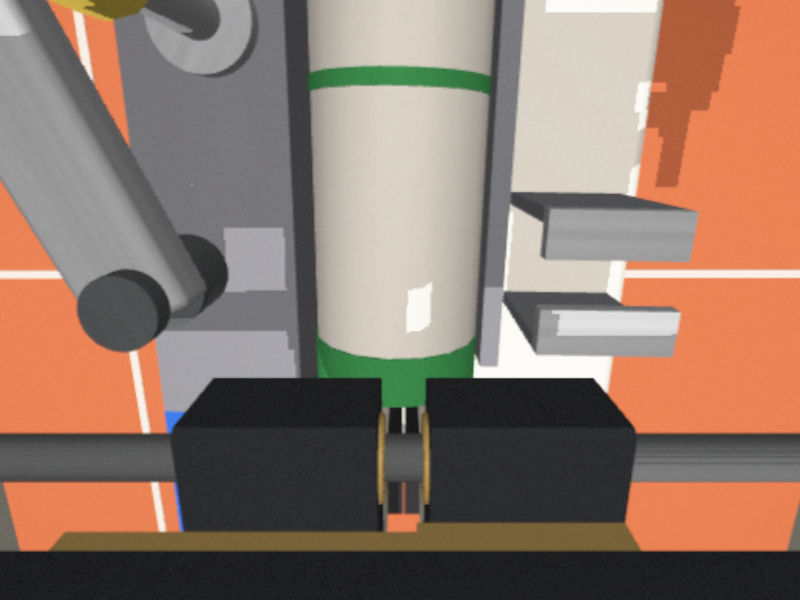

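The cartridge has moved in: the green/grey edge is now at (400,358), with the fingers against the face. I'll measure whether it is home.

```bash
python3 - <<'E'
from h import *
np.set_printoptions(precision=4,suppress=True)
c=cam('wrist'); k=.64
for n,p,z in [('edge',(400,358),.061),('band lo',(400,90),.061),('band hi',(400,80),.061),('slotup',(600,262),.061),('slotlo',(600,308),.061)]: print(n,at_z(c,np.array(p)*k,z),at_d(c,np.array(p)*k))
T=c['T'].copy(); T[:3,3]+=[.0011,.0511,.0022]; c['T']=T
print('old edge',at_z(c,np.array((400,267))*k,.061),at_z(c,np.array((400,318))*k,.061))
c=cam('top')
print(r.tip_of('cartridge_end','top')[:1])
g=cv2.cvtColor(c['pixels'],cv2.COLOR_RGB2HSV)
# cartridge far end from range along its axis, world x .546
for y in np.arange(-.125,.03,.003):
    p=np.linalg.inv(c['T'])@np.array([.546,y,.06,1]); u=c['cx']+c['fx']*p[0]/-p[2]; v=c['cy']-c['fy']*p[1]/-p[2]
    print(round(y,3),at_d(c,(u,v))[2].round(3),end=' ')
E
```

```text
edge [0.5461 0.0074 0.061 ] [0.5462 0.0081 0.0594]
band lo [ 0.5459 -0.0574  0.061 ] [ 0.5459 -0.0577  0.0584]
band hi [ 0.5459 -0.0595  0.061 ] [ 0.5459 -0.0596  0.0598]
slotup [ 0.4968 -0.018   0.061 ] [ 0.4778 -0.007   0.0107]
slotlo [ 0.4956 -0.0062  0.061 ] [ 0.4941 -0.005   0.0572]
old edge [0.5472 0.0347 0.061 ] [0.5472 0.0482 0.061 ]
[]
-0.125 0.009 -0.122 0.011 -0.119 0.011 -0.116 0.011 -0.113 0.012 -0.11 0.012 -0.107 0.013 -0.104 0.013 -0.101 0.016 -0.098 0.052 -0.095 0.053 -0.092 0.054 -0.089 0.06 -0.086 0.06 -0.083 0.06 -0.08 0.059 -0.077 0.059 -0.074 0.06 -0.071 0.06 -0.068 0.061 -0.065 0.061 -0.062 0.063 -0.059 0.063 -0.056 0.063 -0.053 0.061 -0.05 0.06 -0.047 0.061 -0.044 0.061 -0.041 0.061 -0.038 0.061 -0.035 0.061 -0.032 0.06 -0.029 0.063 -0.026 0.364 -0.023 0.416 -0.02 0.469 -0.017 0.47 -0.014 0.471 -0.011 0.471 -0.008 0.472 -0.005 0.472 -0.002 0.472 0.001 0.473 0.004 0.472 0.007 0.472 0.01 0.472 0.013 0.473 0.016 0.473 0.019 0.473 0.022 0.473 0.025 0.473 0.028 0.473
```

>>> {"method": "jog_arm", "body": {"travel": [[-0.04,0,0],[-0.04,0,-0.12],[-0.04,0,-0.24],[0,-0.05,-0.3],[0.1,-0.092,-0.3],[0.2,-0.092,-0.3],[0.2,-0.092,-0.3],[0.2,-0.092,-0.3],[0.2,-0.092,-0.3],[0.2,-0.092,-0.3]], "dr": [[0,0,0],[0,0,0],[0,0,0],[0,0,0],[0,0,0],[0,0,0],[0,0,0],[0,0,0],[0,0,0],[0,0,0]], "claw": [0,0,0,0.46,0.46,0.46,0.46,0.46,0.46,0.46]}}

```text
time_s: 7.4
tcp_pos: [0.5918, -0.0708, 0.1826]
eef_rot: [-180.0, -0.0, -89.9]
contact_force: [0.7, 0.7, -0.8]
gripper_width: 0.0403
gripper_force: 0.0
```

```bash
python3 - <<'E'
from look import *
c=look(('wrist',),'w4',['pin_head','knob_grip'])
g=cv2.cvtColor(c['pixels'],cv2.COLOR_RGB2HSV)
m=cv2.inRange(g,(22,120,120),(35,255,255));v,u=np.nonzero(m)
print(u.min(),u.max(),v.min(),v.max())
P=np.array([at_d(c,(a,b)) for a,b in zip(u,v)]);print(P.min(0),np.median(P,0),P.max(0),at_z(c,(u.mean(),v.mean()),.110))
E
```

```text
7.4 [ 0.5918 -0.0708  0.1826] [-179.9895   -0.0045  -89.9492] [ 11.9488  15.0061 -13.2137   0.0074 -61.7709 -11.9016] [ 0.7119  0.7321 -0.7936] 0.04032760031258363
wrist [ 0.5917 -0.1494  0.3393]
pin_head 0.75 [256.  204.6] [ 0.5928 -0.0739  0.11  ] [ 0.5927 -0.0781  0.1229]
knob_grip 0.79 [174.7 147.9] [ 0.6451 -0.116   0.121 ] [ 0.6426 -0.1176  0.1312]
246 271 189 222
[ 0.5796 -0.0824  0.0512] [ 0.5914 -0.0768  0.1223] [ 0.5995 -0.0504  0.1234] [ 0.5912 -0.0729  0.11  ]
```

View pics/w4_wrist.png

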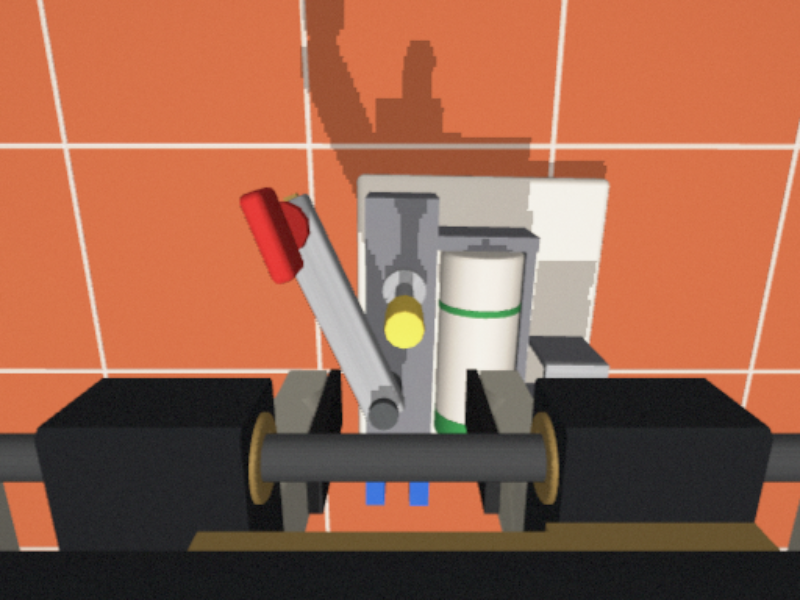

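The cartridge now touches the end wall (top end at row 250). The yellow head disc is centred at (404,328), between the fingers. Next: descend and grip.

>>> {"method": "jog_arm", "body": {"travel": [[0.006,0,0.1],[0.006,0,0.15],[0.006,0,0.183],[0.006,0,0.183],[0.006,0,0.183],[0.006,0,0.183],[0.006,0,0.183],[0.006,0,0.183],[0.006,0,0.183],[0.006,0,0.183]], "dr": [[0,0,0],[0,0,0],[0,0,0],[0,0,0],[0,0,0],[0,0,0],[0,0,0],[0,0,0],[0,0,0],[0,0,0]], "claw": [0.46,0.46,0.46,0.46,0.1,0.1,0.1,0.1,0.1,0.1], "newtons": 35}}

```text
time_s: 8.8
tcp_pos: [0.5923, -0.0746, 0.0919]
eef_rot: [-179.9, -0.0, -90.0]
contact_force: [-1.3, 0.8, 5.0]
gripper_width: 0.0172
gripper_force: 35.0
```

>>> {"method": "jog_arm", "body": {"travel": [[0,0,-0.02],[0,0,-0.04],[0,0,-0.06],[0,0,-0.08],[0,0,-0.11],[0,0,-0.15],[0,0,-0.2],[0,0,-0.2],[0,0,-0.2],[0,0,-0.2]], "dr": [[0,0,0],[0,0,0],[0,0,0],[0,0,0],[0,0,0],[0,0,0],[0,0,0],[0,0,0],[0,0,0],[0,0,0]], "claw": [0.1,0.1,0.1,0.1,0.1,0.1,0.1,0.1,0.1,0.1], "newtons": 35}}

```text
time_s: 10.05
tcp_pos: [0.5912, -0.0747, 0.1902]
eef_rot: [179.9, -0.0, -90.0]
contact_force: [0.1, -0.6, -1.0]
gripper_width: 0.0172
gripper_force: 35.0
```

```bash
python3 - <<'E'
from look import *
c=look(('wrist',),'w5',[])
E
```

```text
10.05 [ 0.5912 -0.0747  0.1902] [179.9131  -0.0063 -90.031 ] [ 11.5664  14.7041 -12.5633  -0.0128 -62.819  -11.5916] [ 0.145  -0.5951 -1.0234] 0.017232050503544774
wrist [ 0.5912 -0.1532  0.3469]
```

View pics/w5_wrist.png

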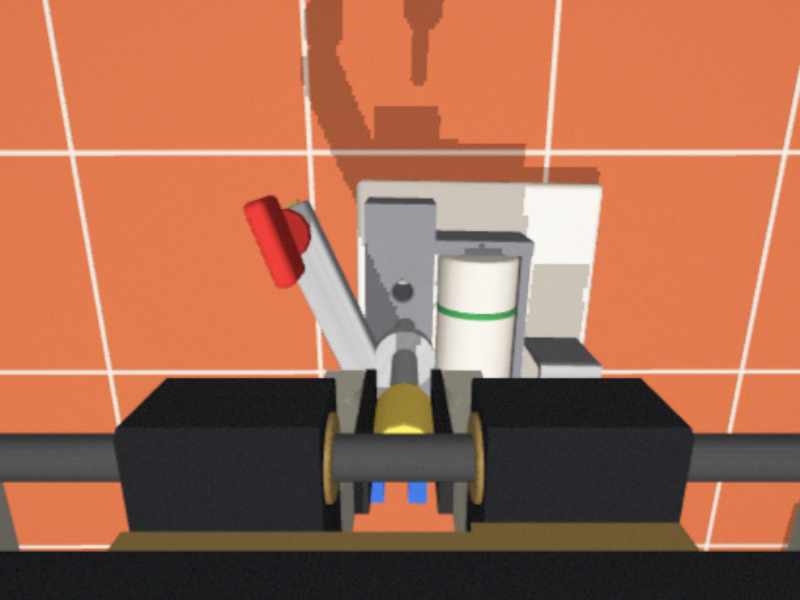

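The pin is held upright, with its foot at (404,325). The empty bore is at (403,291).

```bash
python3 - <<'E'
from h import *
np.set_printoptions(precision=4,suppress=True)
c=cam('wrist');k=.64
print('bore',at_z(c,np.array((403,291))*k,.052),'foot',at_z(c,np.array((404,324))*k,.114),at_d(c,np.array((404,327))*k),'collar',at_z(c,np.array((404,363))*k,.154))
E
```

```text
bore [ 0.5905 -0.0736  0.052 ] foot [ 0.5902 -0.0745  0.114 ] [ 0.5904 -0.0851  0.1489] collar [ 0.5904 -0.0718  0.154 ]
```

>>> {"method": "jog_arm", "body": {"travel": [[-0.06,-0.006,0],[-0.12,-0.006,0],[-0.18,-0.006,0],[-0.23,-0.006,0],[-0.25,-0.006,0],[-0.25,-0.006,0.04],[-0.25,-0.006,0.08],[-0.25,-0.006,0.1],[-0.25,-0.006,0.1],[-0.25,-0.006,0.1]], "dr": [[0,0,0],[0,0,0],[0,0,0],[0,0,0],[0,0,0],[0,0,0],[0,0,0],[0,0,0],[0,0,0],[0,0,0]], "claw": [0.1,0.1,0.1,0.1,0.1,0.1,0.1,0.1,0.1,0.1], "newtons": 35}}

```text
time_s: 11.4
tcp_pos: [0.5953, 0.0503, 0.1418]
eef_rot: [-179.9, 0.0, -90.0]
contact_force: [0.2, 0.2, -0.9]
gripper_width: 0.0176
gripper_force: 35.0
```

```bash
python3 - <<'E'
from look import *
c=look(('wrist',),'w6',[])
E
```

```text
11.4 [0.5953 0.0503 0.1418] [-179.9439    0.0064  -90.0278] [ 23.5624  17.1587 -16.0439   0.0198 -56.7435 -23.601 ] [ 0.2416  0.2147 -0.9035] 0.01755534221241289
wrist [ 0.595  -0.0283  0.2984]
```

View pics/w6_wrist.png

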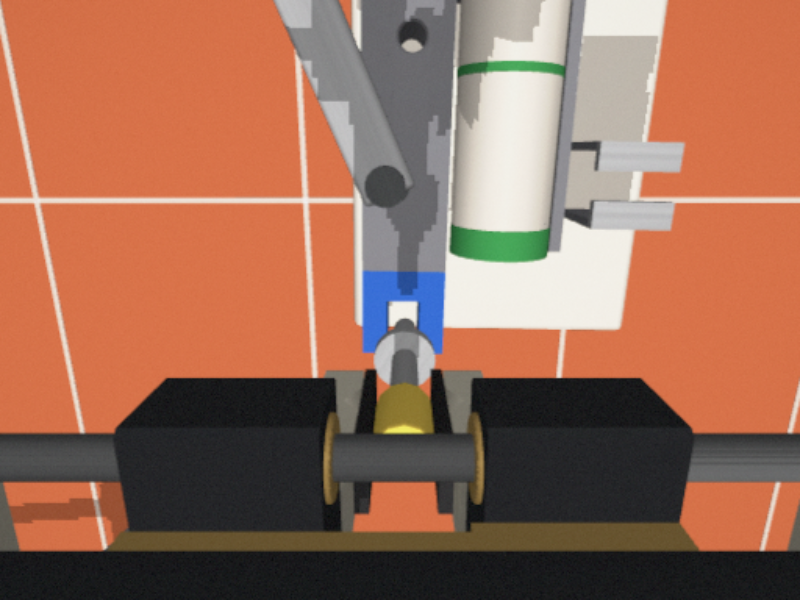

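The foot (405,322) sits over the white slot gap (388–418), so it is aligned. I'll lower it now.

>>> {"method": "jog_arm", "body": {"travel": [[0,0.002,0.02],[0,0.002,0.04],[0,0.002,0.055],[0,0.002,0.07],[0,0.002,0.08],[0,0.002,0.09],[0,0.002,0.095],[0,0.002,0.099],[0,0.002,0.099],[0,0.002,0.099]], "dr": [[0,0,0],[0,0,0],[0,0,0],[0,0,0],[0,0,0],[0,0,0],[0,0,0],[0,0,0],[0,0,0],[0,0,0]], "claw": [0.1,0.1,0.1,0.1,0.1,0.1,0.1,0.1,0.1,0.1], "newtons": 35}}

```text
time_s: 12.7
tcp_pos: [0.594, 0.0503, 0.0919]
eef_rot: [-180.0, 0.0, -90.0]
contact_force: [-1.7, 0.2, 1.7]
gripper_width: 0.017
gripper_force: 35.0
```

>>> {"method": "jog_arm", "body": {"travel": [[0,0,0.001],[0,0,0.001],[0,0,0.001],[0,0,0.001],[0,0,0.001],[0,0,-0.08],[0,0,-0.18],[0,0,-0.25],[0,0,-0.25],[0,0,-0.25]], "dr": [[0,0,0],[0,0,0],[0,0,0],[0,0,0],[0,0,0],[0,0,0],[0,0,0],[0,0,0],[0,0,0],[0,0,0]], "claw": [0.22,0.3,0.5,0.5,0.5,0.5,0.5,0.5,0.5,0.5]}}

```text
time_s: 13.95
tcp_pos: [0.5934, 0.0503, 0.2161]
eef_rot: [180.0, 0.0, -90.0]
contact_force: [-0.3, -0.5, 0.0]
gripper_width: 0.0436
gripper_force: 0.0
```

```bash
python3 - <<'E'
from look import *
c=look(('wrist',),'w7',['pin_head','strap_mid','knob_grip'])
g=cv2.cvtColor(c['pixels'],cv2.COLOR_RGB2HSV)
m=cv2.inRange(g,(22,120,120),(35,255,255));v,u=np.nonzero(m)
P=np.array([at_d(c,(a,b)) for a,b in zip(u,v)]);print(u.min(),u.max(),v.min(),v.max(),np.median(P,0),np.percentile(P[:,2],98))
E
```

```text
13.95 [0.5934 0.0503 0.2161] [179.9717   0.016  -90.0361] [ 23.6189  13.5425 -10.5772  -0.0285 -65.8998 -23.6433] [-0.3292 -0.4792  0.0263] 0.04357719362076768
wrist [ 0.5932 -0.0283  0.3728]
pin_head 0.71 [255.9 198.2] [0.5945 0.0529 0.11  ] [0.5944 0.0488 0.1231]
strap_mid 0.65 [211.2  27.2] [ 0.6296 -0.0788  0.077 ] [ 0.629  -0.0779  0.0823]
247 268 183 211 [0.5928 0.0488 0.1223] 0.12316630776636509
```

View pics/w7_wrist.png

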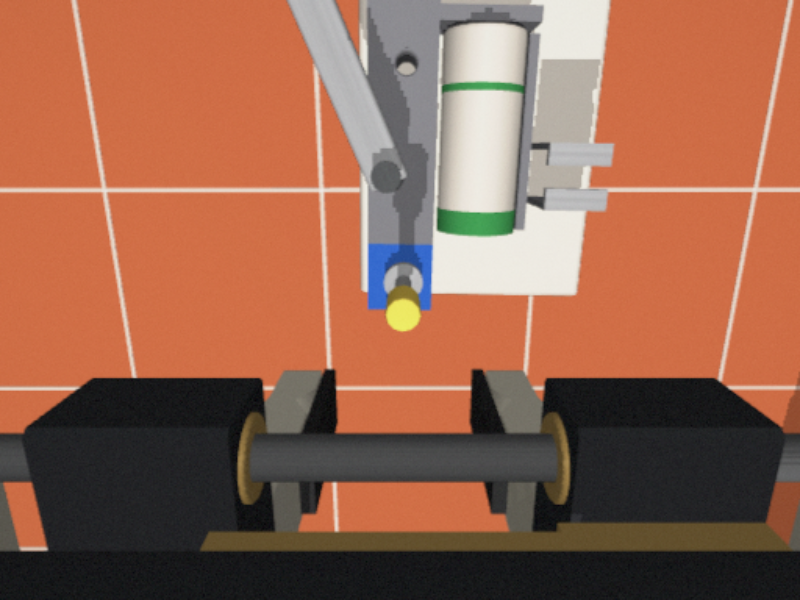

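The pin stands upright in the notch: its collar is on the blue block at (403,280), the head at (403,315), and the top height is unchanged at 0.123. Next, the strap: close the fingers and approach its +x side.

>>> {"method": "jog_arm", "body": {"travel": [[0.1,-0.07,0],[0.211,-0.142,0],[0.211,-0.142,0],[0.211,-0.142,0.1],[0.211,-0.142,0.2],[0.211,-0.142,0.27],[0.211,-0.142,0.284],[0.211,-0.142,0.284],[0.211,-0.142,0.284],[0.211,-0.142,0.284]], "dr": [[0,0,0],[0,0,0],[0,0,0],[0,0,0],[0,0,0],[0,0,0],[0,0,0],[0,0,0],[0,0,0],[0,0,0]], "claw": [0,0,0,0,0,0,0,0,0,0]}}

```text
time_s: 15.4
tcp_pos: [0.6656, -0.055, 0.0762]
eef_rot: [-179.9, 0.0, -90.0]
contact_force: [0.7, -0.2, -0.1]
gripper_width: 0.0
gripper_force: 0.0
```

```bash
python3 - <<'E'
from h import *
s=r.get_state();p=s['tcp_pos'];print(p,s['contact_force'])
P=np.array([.600,-.0125])
for th in [-70,-80,-90,-100,-110,-122,-134,-146,-158,-168,-174,-178,-181]:
    t=np.radians(th);d=np.array([np.cos(t),np.sin(t)]);n=np.array([np.sin(t),-np.cos(t)])
    h=.021*abs(n[0])+.010*abs(n[1]); c=P+.065*d-n*(.011+h); q=c-p[:2]
    print(th,c.round(4),'tool',(-q[1]/.5).round(3),(-q[0]/.5).round(3))
E
```

```text
[ 0.66561038 -0.05501059  0.07619524] [ 0.67984098 -0.23309628 -0.07559609]
-70 [ 0.6543 -0.0619] tool 0.014 0.023
-80 [ 0.6442 -0.0707] tool 0.031 0.043
-90 [ 0.632  -0.0775] tool 0.045 0.067
-100 [ 0.6216 -0.0823] tool 0.055 0.088
-110 [ 0.6099 -0.0853] tool 0.061 0.111
-122 [ 0.5945 -0.0857] tool 0.061 0.142
-134 [ 0.5786 -0.0822] tool 0.054 0.174
-146 [ 0.5635 -0.0746] tool 0.039 0.204
-158 [ 0.5503 -0.0629] tool 0.016 0.231
-168 [ 0.5416 -0.0506] tool -0.009 0.248
-174 [ 0.5378 -0.0423] tool -0.025 0.256
-178 [ 0.5358 -0.0365] tool -0.037 0.26
-181 [ 0.5346 -0.0327] tool -0.045 0.262
```

>>> {"method": "jog_arm", "body": {"travel": [[0.014,0.023,0.003],[0.031,0.043,0.003],[0.045,0.067,0.003],[0.055,0.088,0.003],[0.061,0.111,0.003],[0.061,0.142,0.003],[0.054,0.174,0.003],[0.039,0.204,0.003],[0.016,0.231,0.003],[-0.009,0.248,0.003]], "dr": [[0,0,0],[0,0,0],[0,0,0],[0,0,0],[0,0,0],[0,0,0],[0,0,0],[0,0,0],[0,0,0],[0,0,0]], "claw": [0,0,0,0,0,0,0,0,0,0]}}

```text
time_s: 16.65
tcp_pos: [0.5394, -0.0499, 0.073]
eef_rot: [180.0, -0.0, -90.0]
contact_force: [3.3, -2.4, 0.2]
gripper_width: 0.0002
gripper_force: 1.0
```

>>> {"method": "jog_arm", "body": {"travel": [[-0.008,0.005,0],[-0.016,0.008,0],[-0.024,0.01,0],[-0.03,0.012,0],[-0.035,0.012,0],[-0.038,0.012,0],[-0.041,0.012,0],[-0.043,0.012,0],[-0.045,0.012,0],[-0.045,0.012,0]], "dr": [[0,0,0],[0,0,0],[0,0,0],[0,0,0],[0,0,0],[0,0,0],[0,0,0],[0,0,0],[0,0,0],[0,0,0]], "claw": [0,0,0,0,0,0,0,0,0,0]}}

```text
time_s: 17.9
tcp_pos: [0.5344, -0.0336, 0.073]
eef_rot: [179.9, -0.4, -90.1]
contact_force: [8.4, -35.4, -3.4]
gripper_width: -0.0
gripper_force: 17.1
```

>>> {"method": "jog_arm", "body": {"travel": [[0.06,0,0],[0.06,0,-0.12],[0.06,0,-0.24],[-0.036,0.088,-0.3],[-0.036,0.088,-0.3],[-0.036,0.088,-0.3],[-0.036,0.088,-0.3],[-0.036,0.088,-0.3],[-0.036,0.088,-0.3],[-0.036,0.088,-0.3]], "dr": [[0,0,0],[0,0,0],[0,0,-0.03],[0,0,-0.247],[0,0,-0.247],[0,0,-0.247],[0,0,-0.247],[0,0,-0.247],[0,0,-0.247],[0,0,-0.247]], "claw": [0,0,0,0.5,0.5,0.5,0.5,0.5,0.5,0.5]}}

```text
time_s: 19.15
tcp_pos: [0.4903, -0.01, 0.2227]
eef_rot: [-180.0, 0.1, -3.7]
contact_force: [1.5, 0.4, -0.8]
gripper_width: 0.0435
gripper_force: 0.0
```

>>> {"method": "jog_arm", "body": {"travel": [[0,0,0],[0,0,0],[0,0,0],[0,0,0],[0,0,0],[0,0,0],[0,0,0],[0,0,0],[0,0,0],[0,0,0]], "dr": [[0,0,-0.025],[0,0,-0.025],[0,0,-0.025],[0,0,-0.025],[0,0,-0.025],[0,0,-0.025],[0,0,-0.025],[0,0,-0.025],[0,0,-0.025],[0,0,-0.025]], "claw": [0.5,0.5,0.5,0.5,0.5,0.5,0.5,0.5,0.5,0.5]}}

```text
time_s: 20.4
tcp_pos: [0.4908, -0.0101, 0.2231]
eef_rot: [180.0, -0.0, 4.9]
contact_force: [-0.3, -0.2, -0.6]
gripper_width: 0.0437
gripper_force: 0.0
```

```bash
python3 - <<'E'
from look import *
c=look(('wrist',),'w8',['knob_grip','pivot','strap_mid'])
g=cv2.cvtColor(c['pixels'],cv2.COLOR_RGB2HSV)
m=cv2.inRange(g,(0,150,90),(5,255,255))|cv2.inRange(g,(174,150,90),(180,255,255))
P=np.array([[at_d(c,(a,b)) for a in range(512)] if 0 else 0 for b in range(1)])
v,u=np.nonzero(m);P=np.array([at_d(c,(a,b)) for a,b in zip(u,v)]);ok=(P[:,2]>.125)&(P[:,2]<.14)&(abs(P[:,0]-.49)<.06);T=P[ok]
print(len(P),len(T),T.min(0),T.mean(0),T.max(0));rc=cv2.minAreaRect((T[:,:2]*1000).astype(np.float32));print(rc)
E
```

```text
20.4 [ 0.4908 -0.0101  0.2231] [179.9989  -0.0008   4.9187] [ 21.8186   3.1317 -22.2078   0.0015 -64.66    73.0994] [-0.2758 -0.1991 -0.5519] 0.043662406059960655
wrist [ 0.5685 -0.0038  0.3797]
knob_grip 0.86 [261.9 192.4] [ 0.4939 -0.0132  0.121 ] [ 0.4973 -0.0127  0.1326]
knob_grip 0.61 [229.  111.6] [0.554  0.0167 0.121 ] [0.5506 0.0215 0.0596]
pivot 0.63 [274.8  53.3] [ 0.6008 -0.0145  0.084 ] [ 0.6003 -0.0143  0.0888]
pivot 0.57 [264.8 135. ] [ 0.5349 -0.0124  0.084 ] [ 0.5348 -0.0124  0.0826]
strap_mid 0.8 [266.9 136.4] [ 0.5331 -0.0146  0.077 ] [ 0.5337 -0.0144  0.0826]
strap_mid 0.26 [259.8 189.7] [ 0.4837 -0.0126  0.077 ] [ 0.4993 -0.011   0.1329]
898 614 [ 0.4739 -0.0174  0.1252] [ 0.4937 -0.0112  0.1318] [ 0.5111 -0.0052  0.1333]
((492.3829345703125, -11.29892349243164), (10.09305477142334, 37.334617614746094), 85.12094116210938)
```

>>> {"method": "jog_arm", "body": {"travel": [[0.003,0.003,0.1],[0.003,0.003,0.18],[0.003,0.003,0.226],[0.003,0.003,0.226],[0.003,0.003,0.226],[0.003,0.003,0.226],[0.003,0.003,0.226],[0.003,0.003,0.226],[0.003,0.003,0.226],[0.003,0.003,0.226]], "dr": [[0,0,0.019],[0,0,0.019],[0,0,0.019],[0,0,0.019],[0,0,0.019],[0,0,0.019],[0,0,0.019],[0,0,0.019],[0,0,0.019],[0,0,0.019]], "claw": [0.5,0.5,0.5,0.5,0,0,0,0,0,0], "newtons": 30}}

```text
time_s: 21.85
tcp_pos: [0.4927, -0.0114, 0.1103]
eef_rot: [-180.0, -0.0, -1.9]
contact_force: [0.3, -0.2, 2.0]
gripper_width: 0.0095
gripper_force: 29.9
```

Gripped. Now press down 17 mm.

>>> {"method": "jog_arm", "body": {"travel": [[0,0,0.005],[0,0,0.01],[0,0,0.015],[0,0,0.02],[0,0,0.024],[0,0,0.028],[0,0,0.031],[0,0,0.033],[0,0,0.033],[0,0,0.033]], "dr": [[0,0,0],[0,0,0],[0,0,0],[0,0,0],[0,0,0],[0,0,0],[0,0,0],[0,0,0],[0,0,0],[0,0,0]], "claw": [0,0,0,0,0,0,0,0,0,0], "newtons": 40}}

```text
time_s: 23.1
tcp_pos: [0.4927, -0.0115, 0.0943]
eef_rot: [180.0, -0.0, -1.9]
contact_force: [-3.1, 0.1, 12.1]
gripper_width: 0.0098
gripper_force: 39.9
```

>>> {"method": "jog_arm", "body": {"travel": [[0,0,0],[0,0,0],[0,0,0],[0,0,0],[0,0,0],[0,0,0],[0,0,0],[0,0,0],[0,0,0],[0,0,0]], "dr": [[0,0,0.028],[0,0,0.056],[0,0,0.084],[0,0,0.112],[0,0,0.14],[0,0,0.168],[0,0,0.19],[0,0,0.205],[0,0,0.212],[0,0,0.215]], "claw": [0,0,0,0,0,0,0,0,0,0], "newtons": 40}}

```text
time_s: 24.35
tcp_pos: [0.4927, -0.0114, 0.0943]
eef_rot: [-180.0, -0.0, -79.3]
contact_force: [-2.3, 1.1, 13.6]
gripper_width: 0.0097
gripper_force: 40.1
```

```bash
python3 -c "
from h import *
s=r.get_state();print(s['tcp_pos'],s['eef_rot'],s['contact_force'],s['moment'])"
```

```text
[ 0.4927363  -0.01141019  0.09430155] [-1.79954193e+02 -1.25862963e-02 -7.93286620e+01] [-2.27464203  1.11474966 13.56627611] [0.32626222 1.21640146 0.31653493]
```

>>> {"method": "jog_arm", "body": {"travel": [[0,0,0],[0,0,0],[0,0,0],[0,0,0],[0,0,0],[0,0,0],[0,0,0],[0,0,0],[0,0,0],[0,0,0]], "dr": [[0,0,0.005],[0,0,0.01],[0,0,0.014],[0,0,0.016],[0,0,0.016],[0,0,0.016],[0,0,0.016],[0,0,0.016],[0,0,0.016],[0,0,0.016]], "claw": [0,0,0,0,0,0,0,0,0,0], "newtons": 40}}

```text
time_s: 25.6
tcp_pos: [0.4928, -0.0115, 0.0943]
eef_rot: [-180.0, -0.0, -84.9]
contact_force: [-2.6, 0.4, 11.8]
gripper_width: 0.0104
gripper_force: 42.7
```

```bash
python3 -c "
from h import *
s=r.get_state();print(s['tcp_pos'],s['eef_rot'],s['contact_force'],s['moment'])"
```

```text
[ 0.49277145 -0.01147346  0.09429923] [-1.79958296e+02 -3.38833527e-02 -8.49449755e+01] [-2.58943094  0.4440827  11.84937666] [0.1850251  1.09032873 1.02136179]
```

The torque has risen to 1 N m, so it is at the end stop. Release and rise.

>>> {"method": "jog_arm", "body": {"travel": [[0,0,0],[0,0,0],[0,0,0],[0,0,0],[0,0,-0.05],[0,0,-0.15],[0,0,-0.26],[0,0,-0.26],[0,0,-0.26],[0,0,-0.26]], "dr": [[0,0,0],[0,0,0],[0,0,0],[0,0,0],[0,0,0],[0,0,0],[0,0,0],[0,0,0],[0,0,0],[0,0,0]], "claw": [0.5,0.5,0.5,0.5,0.5,0.5,0.5,0.5,0.5,0.5]}}

```text
time_s: 26.85
tcp_pos: [0.4915, -0.0117, 0.2222]
eef_rot: [179.9, -0.0, -85.1]
contact_force: [0.4, -0.6, -0.4]
gripper_width: 0.0439
gripper_force: 0.0
```

```bash
python3 - <<'E'
from look import *
c=look(('wrist',),'w9',['knob_grip'])
g=cv2.cvtColor(c['pixels'],cv2.COLOR_RGB2HSV)
m=cv2.inRange(g,(0,150,90),(5,255,255))|cv2.inRange(g,(174,150,90),(180,255,255))
v,u=np.nonzero(m);P=np.array([at_d(c,(a,b)) for a,b in zip(u,v)]);ok=(P[:,2]>.112)&(P[:,2]<.14)&(abs(P[:,0]-.49)<.06);T=P[ok]
print(len(T),T.mean(0),np.median(T,0),T.max(0),cv2.minAreaRect((T[:,:2]*1000).astype(np.float32)))
E
```

```text
26.85 [ 0.4915 -0.0117  0.2222] [179.8528  -0.0212 -85.0905] [ 21.5822   3.344  -22.0864  -0.0243 -64.7167 -16.6623] [ 0.3619 -0.6067 -0.3516] 0.04386532427896662
wrist [ 0.4984 -0.0898  0.3789]
knob_grip 0.71 [257.8 189.6] [ 0.4914 -0.0178  0.121 ] [ 0.4914 -0.018   0.1217]
544 [ 0.4926 -0.0139  0.1209] [ 0.4925 -0.0143  0.1214] [0.4999 0.005  0.1225] ((492.55682373046875, -12.217086791992188), (9.992168426513672, 36.30157470703125), 11.578969955444336)
```

View pics/w9_wrist.png

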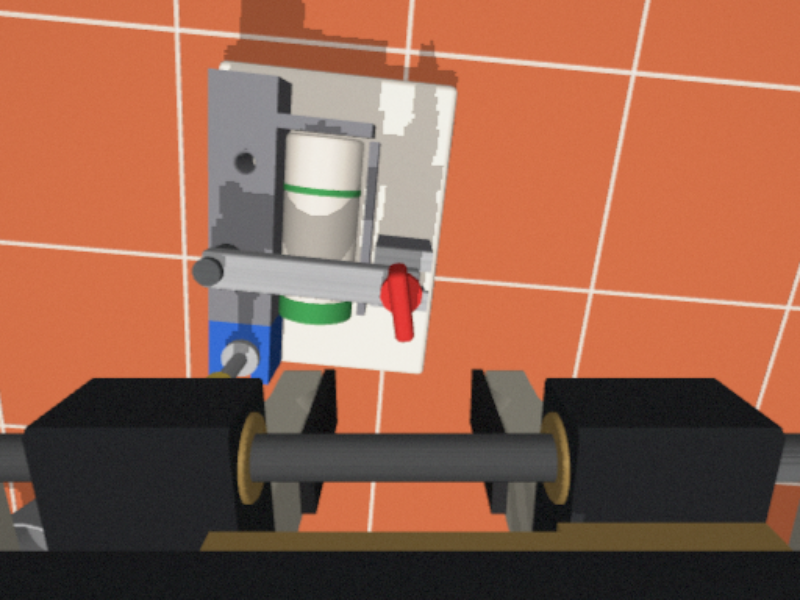

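The strap is shut over the cartridge. The knob is held 11 mm down and turned about 77° (bar from (398,265) to (404,340)), the pin is in the notch at (238,358), and the cartridge is home.

```bash
python3 -c "
from plant import r
print(r.close_job())"
```

```text
the job is handed in; nothing more can be done
None
```

The filter dock is closed and the job handed in after about 27 s: cartridge home, pin upright in the notch, strap shut, and the knob turned to its stop and held down by itself, with nothing else touched.

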